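# Work a tight bung out of a pressure port

## Robot

A 7-joint arm with a two-finger parallel gripper is mounted at the origin on the work surface. World frame = base frame: x ahead of the robot, y to its left, z up, the work surface at z = 0. Lengths are in m, angles in rad, forces in N, time in s.
With the tool pointing down it reaches from about 0.425 to 0.8 m from the base axis. Payload 8.3 kg.
Tool frame: the origin (TCP) lies between the finger pads; the fingertips stand 11 mm ahead of it and the grasp point (between the pads) lies 8 mm behind it; z points along the fingers, y is the direction in which the jaws open and shut (so a half turn about z gives the same grasp; the last joint's range is limited). The gripper opens to 85 mm and grips with 20 to 120 N. Pads are 22 mm wide; open, the fingers measure 114 mm over their backs; the gripper's body (76 mm by 85 mm) begins 54 mm behind the grasp point. The pads swing forward as they close: fully open they stand 13 mm farther back than shut.
Start: joints at [1.083, 0.383, 0.016, 1.37, -0.006, 1.388, -0.046], TCP at [0.258, -0.569, 0.242] pointing down, gripper open.
Joint ranges: [-2.95, 2.95], [-0.25, 2.06], [-1.52, 1.56], [0.18, 2.33], [-1.44, 4.58], [0.02, 2.06], [-3.01, 3.01]. Speed limits (rad/s): [2.39, 2.39, 3.01, 3.01, 3.14, 3.14, 3.14].

## Interface

Orientations are given as [roll, pitch, yaw] about the fixed x, y, z axes, in that order (R = Rz(yaw) Ry(pitch) Rx(roll)).
In Python, from cell import state, cams, workorder gives the robot as it stands.
- The arm moves only by the shell command python3 -m inch 'ROWS' [OPENING] [FORCE]. ROWS is JSON, one flat list of numbers, 6 for each row, row after row: the shift along the world's x, y, z in mm, then the turn, a rotation vector about the world's x, y, z in rad. A call has 1 to 10 rows; each row is the pose to reach, as a shift and turn from the pose commanded when the call began; what a row does not reach only later rows make up. A row lasts 1/8 s, in which the tool goes at most 62.5 mm and 10.7 degrees, less where a joint would pass 70% of its speed; a pose out of reach is approached as far as the arm can. A call with a gripper value outside its range is refused whole. OPENING is the opening, from 0 (shut) to 1 (fully open), set as the call begins (- or left out, the last holds). The fingers move at their own pace and stop on an object; FORCE is the grip in N (left out, the last holds). Time passes only in rows, so rows that repeat a pose let the fingers close. It gives the time, the measured TCP pose, the force and the opening at its end, in the units of the state.
- state(): the state, without advancing time (a new reading comes with each control period).
- cams.capture(name): name is "side" or "top" or "wrist"; returns (picture, depth): 480x640x3 uint8, blue, green, red; 480x640 float32, m along the optical axis (not along the pixel's ray), 0 where there is no reading.
- cams.camera_info(name): a dict with "mtx" (3x3 intrinsics, pixels), "world_to_cam" (4x4, takes a point from world to camera coordinates). Camera axes: x right, y down, z forward; pixel columns grow to the right and rows downward; lengths in m; the calibration is good to about 2 mm. A picture is of the moment at which its call begins: read the wrist's pose just before it. camera_info takes no time and is no camera call; for the wrist camera it gives the pose at the moment of the call.
- workorder.finish_job(): hands the job in, once; it reports no verdict.
The state is a dict: "time_s": time; "qpos": joint angles; "dq": joint speeds; "effort": joint torques, N m; "ee_pos": TCP position; "eef_rot": TCP orientation; "force": force on the tool from outside, world axes, zero at the start; "torque": the same for the moment, N m; "grip_width": finger opening in m.
Only numpy, scipy, OpenCV 4.12 (cv2) and the standard library are available. Lean on these libraries where they do the work, as an engineer would, in place of code of your own. Each camera call takes 0.05 s, during which the arm holds its last target. There are 200 camera calls.

## Task

The blue bung is jammed tight in its pressure port. Take it by its finger tab, rock it along the line of the tab, well over away from the robot and then as far back towards the robot, so that the port's two lips give, then pull it straight up out of the port and put it in the white tray, standing or lying. Leave the green bung seated in its own port.

Things in the scene. Friction and masses are not known exactly. Their poses are not given: they have to be found in the camera images.
- bung_blue: Blue bung, 84 mm, upright in its port. Origin: centre of its finger tab, 66 mm above its foot. Tab 30 long (x) x 14 thick (y; pinch across this) x 38 tall (20 below to 18 above origin); collar disc, 30 across, under it. In the port a 22 mm cross bead, axis along y 55 mm below origin, is caught under two lips: a straight pull jams. It rocks about that axis, towards +x (away from robot) and -x.
- port_blue: Fixed steel port, 84 mm across on a 130 mm black foot, top 74 mm up. Origin: centre of underside. Bung's axes are parallel, its origin 106 mm above this, foot on the slot's floor at 40 mm. Orange rubber lips at the slot's +x and -x ends: tipping the bung 12-17 degrees each way (5-8 N at the tab; stop at 19) pushes each back and it stays; then it lifts easily. Slot sides +-y rigid.
- tray: White open plastic tray, fixed to the bench, 150 mm (x) by 170 mm (y) outside, 32 mm high, walls and floor 5 mm thick. Origin: centre of its underside.
- bung_green: Green bung of the same shape, origin and axes, seated in the other, identical port. Leave it there.

How it is judged:
By the outcome, as a careful person would: the job done as asked, in the order asked, and still so for the second after the job is handed in, with the robot touching nothing.
It also fails if it takes over 54 s, if anything falls off the work surface, if the arm or the gripper's body presses on something with over 40 N, if the wrist force passes 120 N, or if a joint passes its speed limit or range.

## Working session

There is one attempt and no reset: what is moved stays moved. The work goes in short steps, Python scripts to look and compute and a shell command to move; the robot and the scene stay as the last step left them, time stands still between calls to the robot, and variables do not carry over. Pictures are saved under pics/ and viewed, about 8 in all and at most 12, crops included, and the job is handed in when it is done.

```bash
mkdir -p pics; ls; python3 - <<'E'
from cell import state,cams
import cv2,numpy as np
s=state();print(s['time_s'],s['ee_pos'],s['eef_rot'],s['grip_width'])
a,d=cams.capture('top');b,e=cams.capture('side')
np.savez('/tmp/v.npz',a=a,d=d,b=b,e=e)
cv2.imwrite('pics/1.png',cv2.resize(np.vstack([a,b]),(0,0),fx=.625,fy=.625))
for n in('top','side'):
  i=cams.camera_info(n);print(np.round(i['mtx'],1).tolist(),np.round(i['world_to_cam'],3).tolist())
E
```

```text
pics
0.0 [ 0.25742866 -0.56897953  0.24124486] [-3.13958304e+00  3.84737268e-05  4.24886916e-01] 0.08566574832721592
[[459.6, 0.0, 316.8], [0.0, 459.6, 233.4], [0.0, 0.0, 1.0]] [[-0.011, -1.0, -0.022, 0.019], [-0.987, 0.014, -0.158, 0.527], [0.159, 0.02, -0.987, 0.793], [0.0, 0.0, 0.0, 1.0]]
[[442.6, 0.0, 316.9], [0.0, 442.6, 244.9], [0.0, 0.0, 1.0]] [[-0.742, -0.67, 0.021, 0.404], [-0.353, 0.364, -0.862, 0.257], [0.57, -0.647, -0.506, 0.413], [0.0, 0.0, 0.0, 1.0]]
```

View pics/1.png

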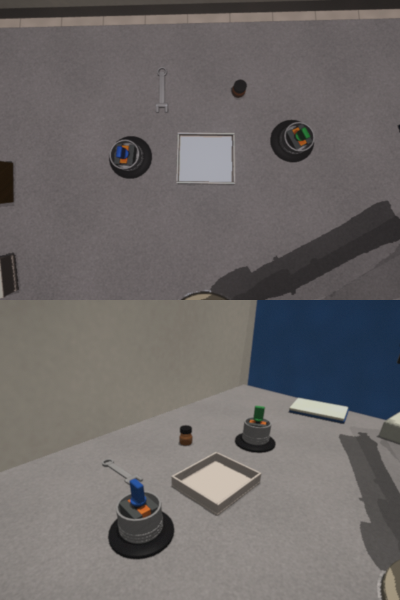

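The blue bung sits left of the tray (top view about (195,246) full-res) and the green one to the right at about (482,212). The tray is between them at about (330,253). Next I measure.

```bash
cat > h.py <<'E'
import cv2,numpy as np
from cell import cams
def ray(i,uv,z):
    T=np.array(i['world_to_cam']);R,t=T[:3,:3],T[:3,3];c=-R.T@t
    uv=np.atleast_2d(uv).astype(float);r=np.c_[uv,np.ones(len(uv))]@np.linalg.inv(i['mtx']).T@R
    return c+r*((z-c[2])/r[:,2])[:,None]
def pts(i,d,m):
    v,u=np.nonzero(m&(d>0));z=d[v,u];p=(np.c_[u,v,np.ones(len(u))]@np.linalg.inv(i['mtx']).T)*z[:,None]
    T=np.array(i['world_to_cam']);return (p-T[:3,3])@T[:3,:3]
def masks(a):
    h=cv2.cvtColor(a,cv2.COLOR_BGR2HSV);H,S,V=h[...,0],h[...,1],h[...,2]
    return dict(blue=(H>105)&(H<130)&(S>150)&(V>60),orange=(H>3)&(H<20)&(S>170)&(V>110),green=(H>45)&(H<80)&(S>120))
E
python3 - <<'E'
from h import *
v=np.load('/tmp/v.npz')
for n,a,d in(('top',v['a'],v['d']),('side',v['b'],v['e'])):
  i=cams.camera_info(n)
  for k,m in masks(a).items():
    m=m.copy()
    if n=='side': m[:300]&=(k=='green')
    c,l,st,ce=cv2.connectedComponentsWithStats(m.astype('uint8'))
    for j in range(1,c):
      if st[j,4]<25: continue
      P=pts(i,d,l==j);
      if len(P)<10: continue
      print(n,k,ce[j].round(),st[j,4],'med',np.median(P,0).round(3),'top',np.percentile(P[:,2],95).round(3))
      t=P[P[:,2]>np.percentile(P[:,2],95)-.008]
      if n=='top' and k!='orange':
        r=cv2.minAreaRect((t[:,:2]*1000).astype('float32'));print('  toprect',r)
  if n=='top':
    m=(a.min(2)>150);m[:, :270]=0;m[:,390:]=0;m[:200]=0;m[310:]=0
    P=pts(i,d,m);print('tray',cv2.minAreaRect((P[:,:2]*1000).astype('float32')))
a=v['a'];b=v['b']
f=lambda x:cv2.resize(x,(400,400),interpolation=cv2.INTER_CUBIC)
cv2.imwrite('pics/2.png',np.hstack([f(a[196:296,150:250]),f(b[270:420,160:310])]))
E
```

```text
top blue [190. 243.] 140 med [0.501 0.218 0.124] top 0.126
  toprect ((501.80084228515625, 218.65843200683594), (12.83768367767334, 28.475818634033203), 85.45977020263672)
top blue [202. 246.] 60 med [0.501 0.21  0.087] top 0.089
  toprect ((500.4059753417969, 209.37120056152344), (8.792954444885254, 20.951059341430664), 86.22801971435547)
top orange [473. 208.] 49 med [ 0.563 -0.262  0.074] top 0.075
top orange [484. 228.] 66 med [ 0.527 -0.279  0.074] top 0.076
top orange [201. 235.] 40 med [0.522 0.215 0.074] top 0.075
top orange [197. 257.] 68 med [0.483 0.221 0.073] top 0.075
top green [489. 212.] 140 med [ 0.545 -0.27   0.124] top 0.127
  toprect ((544.5797119140625, -270.24072265625), (27.891902923583984, 12.701300621032715), 23.434432983398438)
top green [476. 219.] 53 med [ 0.541 -0.262  0.086] top 0.089
  toprect ((539.7355346679688, -261.49920654296875), (21.29068946838379, 7.792172431945801), 26.94940757751465)
tray ((493.7604675292969, -9.277778625488281), (155.5542755126953, 135.44293212890625), 88.59789276123047)
side blue [220. 314.] 568 med [0.489 0.225 0.1  ] top 0.12
side orange [230. 336.] 148 med [0.481 0.221 0.074] top 0.075
side green [414. 181.] 288 med [ 0.54  -0.266  0.105] top 0.124
```

View pics/2.png

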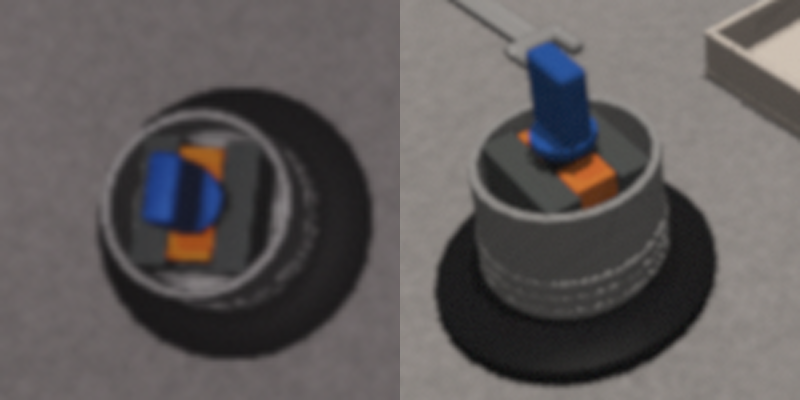

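The crops show the tab leaning along the view. The orange lips sit at its +x and -x ends (left crop (203,160) and (190,245)), which puts bung yaw at about -5 to -9°. I'll go over and look closer.

```bash
python3 -m inch '[40,45,0,0,0,-0.05, 80,90,0,0,0,-0.1, 120,135,0,0,0,-0.16, 160,180,0,0,0,-0.22, 200,225,0,0,0,-0.28, 243,269,0,0,0,-0.34, 250,329,0,0,0,-0.4, 255,389,0,0,0,-0.46, 260,449,0,0,0,-0.53, 263,509,0,0,0,-0.53]' 0.6
python3 -m inch '[0,60,0,0,0,0, -5,120,0,0,0,0, -15,180,0,0,0,0, -20,240,0,0,0,0, -20,278,0,0,0,0, -20,278,0,0,0,0, -20,278,0,0,0,0]'
python3 - <<'E'
from h import *
from cell import state
s=state();print(s['time_s'],s['ee_pos'],s['eef_rot'],s['grip_width'],s['force'])
i=cams.camera_info('wrist');a,d=cams.capture('wrist');cv2.imwrite('pics/3.png',a)
for k,m in masks(a).items():
    c,l,st,ce=cv2.connectedComponentsWithStats(m.astype('uint8'))
    for j in range(1,c):
      if st[j,4]<60: continue
      P=pts(i,d,l==j)
      if len(P)<20: continue
      q=np.percentile(P[:,2],97)
      t=P[P[:,2]>q-.006];print(k,ce[j].round(),st[j,4],np.median(P,0).round(4),q.round(3),cv2.minAreaRect((t[:,:2]*1000).astype('float32')))
E
```

```text
time_s: 1.35
ee_pos: [0.5203, -0.0584, 0.242]
eef_rot: [3.142, 0.0, -0.106]
force: [1.1, -0.0, -0.3]
grip_width: 0.0513
time_s: 2.22
ee_pos: [0.5007, 0.2166, 0.2418]
eef_rot: [3.141, 0.001, -0.106]
force: [-0.1, -0.7, 0.1]
grip_width: 0.0515
2.225 [0.50071342 0.21664339 0.24180111] [ 3.14068076e+00  5.73228615e-04 -1.05757015e-01] 0.05150596158140578 [-0.10340323 -0.67888503  0.06902038]
blue [317. 227.] 1019 [0.5068 0.2186 0.1228] 0.125 ((504.04168701171875, 219.04714965820312), (13.554248809814453, 27.260007858276367), 83.58082580566406)
orange [318. 195.] 393 [0.5213 0.2164 0.0729] 0.074 ((520.4963989257812, 216.96865844726562), (18.761306762695312, 13.04640007019043), 83.994140625)
```

View pics/3.png

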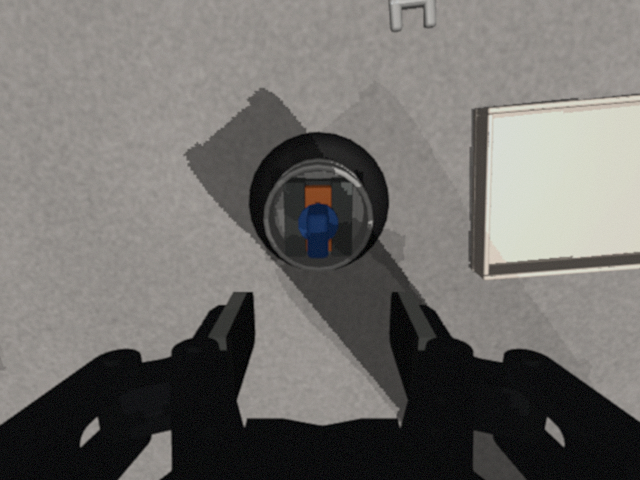

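The wrist view shows the bung at (317,227) with its slot vertical in the picture, so tool yaw already matches it. The tab centre is at about (0.502, 0.2188). Descending and gripping.

```bash
python3 -m inch '[1,2,-45,0,0,0, 1,2,-90,0,0,0, 1,2,-120,0,0,0, 1,2,-138,0,0,0, 1,2,-138,0,0,0, 1,2,-138,0,0,0]' 
python3 -m inch '[0,0,0,0,0,0, 0,0,0,0,0,0, 0,0,0,0,0,0, 0,0,0,0,0,0, 0,0,0,0,0,0, 0,0,0,0,0,0]' 0 70
python3 -c "
from cell import *;s=state();print(s['force'],s['torque'],s['ee_pos'])"
```

```text
time_s: 3.02
ee_pos: [0.5026, 0.2197, 0.1057]
eef_rot: [-3.141, -0.002, -0.106]
force: [0.3, -0.2, -0.1]
grip_width: 0.0513
time_s: 3.78
ee_pos: [0.5021, 0.2199, 0.1052]
eef_rot: [-3.141, -0.001, -0.105]
force: [-0.3, 0.5, 6.6]
grip_width: 0.0134
[-0.25887363  0.45188634  6.59363199] [-9.38885736e-02  1.84824600e-01  3.75117639e-05] [0.50212765 0.21989847 0.10516096]
```

```bash
python3 -m inch '[2.8,-0.3,-0.1,0.0055,0.052,0, 5.6,-0.6,-0.3,0.011,0.104,0, 8.4,-0.9,-0.7,0.0165,0.156,0, 11.2,-1.2,-1.2,0.022,0.208,0, 13.3,-1.4,-1.7,0.0265,0.25,0, 15.2,-1.6,-2.2,0.0305,0.286,0, 15.2,-1.6,-2.2,0.0305,0.286,0, 15.2,-1.6,-2.2,0.0305,0.286,0, 15.2,-1.6,-2.2,0.0305,0.286,0]' 
python3 - <<'E'
from h import *
from cell import state
from scipy.spatial.transform import Rotation as R
s=state();print(s['ee_pos'],R.from_euler('xyz',s['eef_rot']).as_matrix()[:,2],s['force'],s['torque'])
a,d=cams.capture('side');cv2.imwrite('pics/4.png',cv2.resize(a[230:400,130:310],(720,680))[:600])
E
```

```text
time_s: 4.9
ee_pos: [0.5165, 0.2188, 0.1031]
eef_rot: [-3.14, 0.288, -0.104]
force: [-3.1, 0.1, 8.6]
grip_width: 0.0128
[0.5165451  0.21879284 0.103098  ] [-0.28218115  0.03096389 -0.95886132] [-3.08488052  0.11240476  8.64106196] [0.13000443 0.77491819 0.05745627]
```

View pics/4.png

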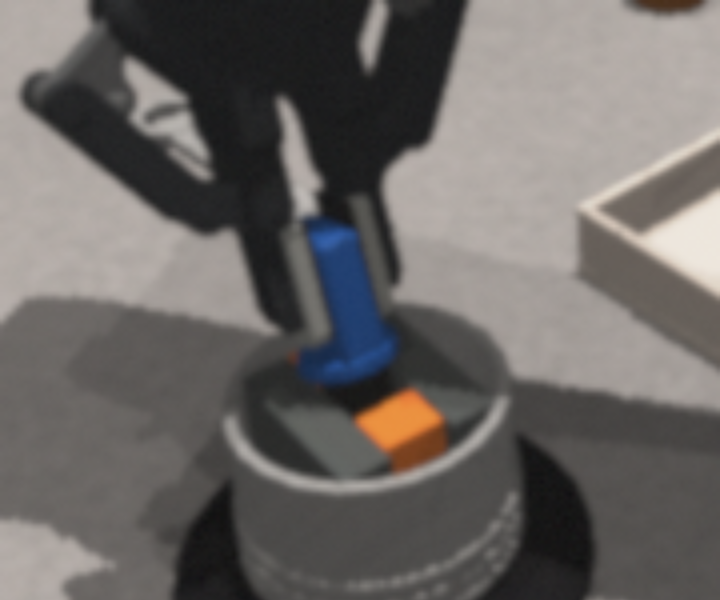

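The side view shows the bung rocked over with the gripper: tab at (340,290), with the near lip clear of the collar at (400,430). I'll go slightly further, then back through to the other side.

```bash
python3 -m inch '[1.3,-0.1,-0.3,0.0019,0.018,0, 2.6,-0.3,-0.7,0.0038,0.035,0, 2.6,-0.3,-0.7,0.0038,0.035,0, 2.6,-0.3,-0.7,0.0038,0.035,0, 2.6,-0.3,-0.7,0.0038,0.035,0]' 
python3 -c "
from cell import *;s=state();print(s['force'],s['torque'],s['ee_pos'])"
python3 -m inch '[-4.5,0.5,1.2,-0.009,-0.08,0, -9,0.9,2.1,-0.018,-0.16,0, -13.5,1.4,2.6,-0.026,-0.24,0, -17.8,1.9,2.9,-0.034,-0.321,0, -22,2.3,2.7,-0.043,-0.4,0, -26.3,2.8,2.2,-0.051,-0.48,0, -30,3.2,1.4,-0.059,-0.555,0, -33.1,3.5,0.6,-0.065,-0.61,0, -33.1,3.5,0.6,-0.065,-0.61,0, -33.1,3.5,0.6,-0.065,-0.61,0]'
python3 -c "
from cell import *;s=state();print(s['force'],s['torque'],s['ee_pos'])"
```

```text
time_s: 5.58
ee_pos: [0.5185, 0.2186, 0.1025]
eef_rot: [-3.14, 0.324, -0.104]
force: [-3.6, 0.5, 9.8]
grip_width: 0.0131
[-3.57977531  0.45950782  9.75591678] [0.09061406 1.3348908  0.01233948] [0.5184716  0.2186316  0.10251417]
time_s: 6.82
ee_pos: [0.4884, 0.2215, 0.104]
eef_rot: [-3.14, -0.295, -0.106]
force: [3.0, -1.1, 7.3]
grip_width: 0.0129
[ 3.03779169 -1.0929482   7.25876235] [-0.28012521 -0.83389416 -0.01492382] [0.48836387 0.22147366 0.10404102]
```

```bash
python3 -m inch '[-1,0.1,-0.3,-0.0016,-0.015,0, -2.2,0.2,-0.6,-0.0032,-0.03,0, -2.2,0.2,-0.6,-0.0032,-0.03,0, -2.2,0.2,-0.6,-0.0032,-0.03,0, -2.2,0.2,-0.6,-0.0032,-0.03,0]' 
python3 - <<'E'
from h import *
from cell import state
s=state();print(s['ee_pos'],s['force'],s['torque'])
a,d=cams.capture('side');cv2.imwrite('pics/5.png',cv2.resize(a[230:400,130:310],(540,510)))
E
```

```text
time_s: 7.45
ee_pos: [0.4868, 0.2217, 0.1038]
eef_rot: [-3.139, -0.326, -0.106]
force: [4.2, -1.5, 8.1]
grip_width: 0.0133
[0.48679504 0.22168382 0.10380368] [ 4.16815195 -1.48690452  8.14164782] [-0.40086407 -1.16905121 -0.07290674]
```

View pics/5.png

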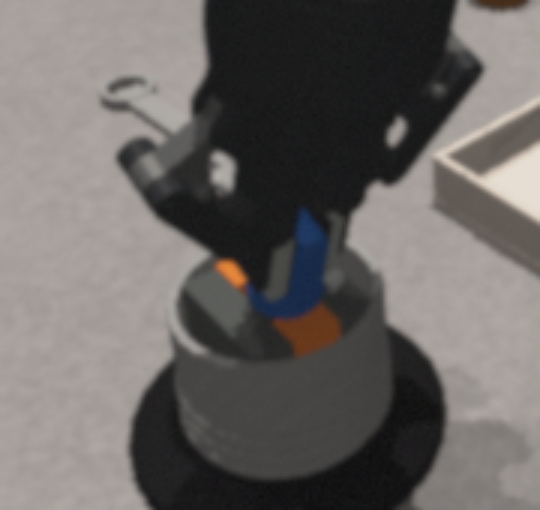

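The bung is now tipped towards the robot (tab at (310,235)), and the far lip at (232,272) is exposed. Next I set it upright and lift a little as a test.

```bash
python3 -m inch '[4.4,-0.4,1.1,0.008,0.08,0, 8.8,-0.9,2.1,0.017,0.16,0, 13.2,-1.3,2.7,0.025,0.24,0, 17.5,-1.8,2.9,0.034,0.319,0, 17.5,-1.8,2.9,0.034,0.319,0, 17.5,-1.8,2.9,0.034,0.319,0]'
python3 -m inch '[0,0,2,0,0,0, 0,0,4,0,0,0, 0,0,6,0,0,0, 0,0,8,0,0,0, 0,0,8,0,0,0]'
```

```text
time_s: 8.25
ee_pos: [0.503, 0.2192, 0.1051]
eef_rot: [-3.141, -0.003, -0.106]
force: [1.8, -1.6, 3.5]
grip_width: 0.013
time_s: 8.88
ee_pos: [0.5016, 0.2197, 0.1125]
eef_rot: [-3.141, -0.0, -0.105]
force: [1.6, 0.3, -1.4]
grip_width: 0.0131
```

It came free, with only about 1.4 N down on the wrist. Lifting straight out, then over to the tray.

```bash
python3 -m inch '[0,0,15,0,0,0, 0,0,30,0,0,0, 0,0,50,0,0,0, 0,0,75,0,0,0, 0,0,100,0,0,0, 0,0,100,0,0,0]'
python3 -m inch '[0,-30,0,0,0,0, 0,-70,0,0,0,0, -1,-110,0,0,0,0, -3,-150,0,0,0,0, -5,-190,0,0,0,0, -7,-215,0,0,0,0, -8,-229,0,0,0,0, -8,-229,0,0,0,0, -8,-229,0,0,0,0]'
python3 - <<'E'
from h import *
a,d=cams.capture('side');cv2.imwrite('pics/6.png',cv2.resize(a[100:430,130:530],(800,660))[:600])
E
```

```text
time_s: 9.62
ee_pos: [0.5024, 0.2206, 0.2153]
eef_rot: [-3.139, -0.004, -0.105]
force: [0.3, -0.2, -0.9]
grip_width: 0.0127
time_s: 10.75
ee_pos: [0.4936, -0.0079, 0.2122]
eef_rot: [-3.141, 0.0, -0.103]
force: [-1.2, 0.3, -1.2]
grip_width: 0.0128
```

View pics/6.png

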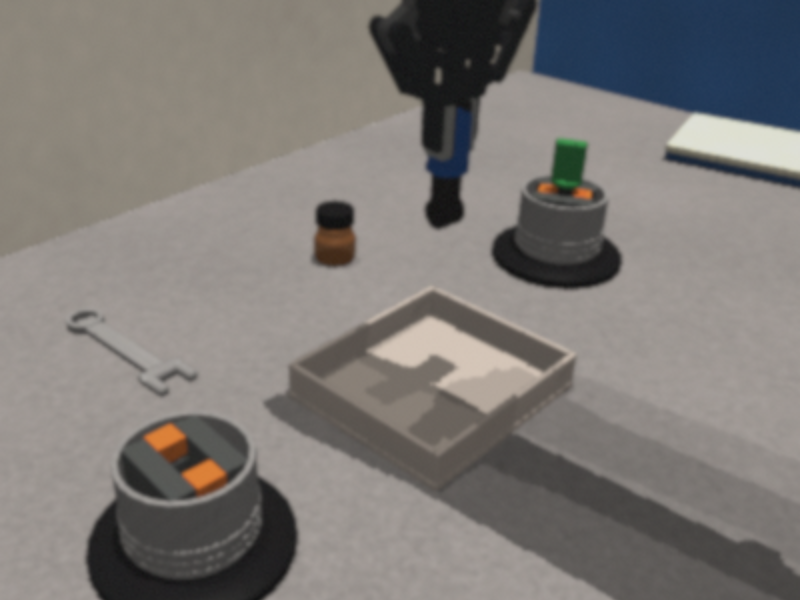

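The bung is held upright over the tray (foot at (445,212)), its port is empty, and the green one is still seated at (568,165). Lowering and releasing.

```bash
python3 -m inch '[0,0,-40,0,0,0, 0,0,-80,0,0,0, 0,0,-110,0,0,0, 0,0,-128,0,0,0, 0,0,-137,0,0,0, 0,0,-140,0,0,0, 0,0,-141,0,0,0, 0,0,-141,0,0,0, 0,0,-141,0,0,0]'
python3 -m inch '[0,0,0,0,0,0, 0,0,0,0,0,0, 0,0,0,0,0,0, 0,0,0,0,0,0]' 0.5
python3 -m inch '[0,0,10,0,0,0, 0,0,30,0,0,0, 0,0,60,0,0,0, 0,0,100,0,0,0, 0,0,150,0,0,0, 0,0,150,0,0,0, 0,0,150,0,0,0, 0,0,150,0,0,0]'
python3 - <<'E'
from h import *
a,d=cams.capture('side');cv2.imwrite('pics/7.png',cv2.resize(a[100:430,130:530],(800,660))[:600])
E
```

```text
time_s: 11.92
ee_pos: [0.494, -0.0094, 0.0718]
eef_rot: [-3.141, -0.001, -0.105]
force: [0.0, 0.3, 0.1]
grip_width: 0.0133
time_s: 12.42
ee_pos: [0.4937, -0.0094, 0.0713]
eef_rot: [-3.141, -0.0, -0.105]
force: [0.0, -0.1, -0.3]
grip_width: 0.0429
time_s: 13.42
ee_pos: [0.4929, -0.0095, 0.2202]
eef_rot: [-3.142, 0.002, -0.105]
force: [-0.3, 0.5, 0.4]
grip_width: 0.0426
```

View pics/7.png

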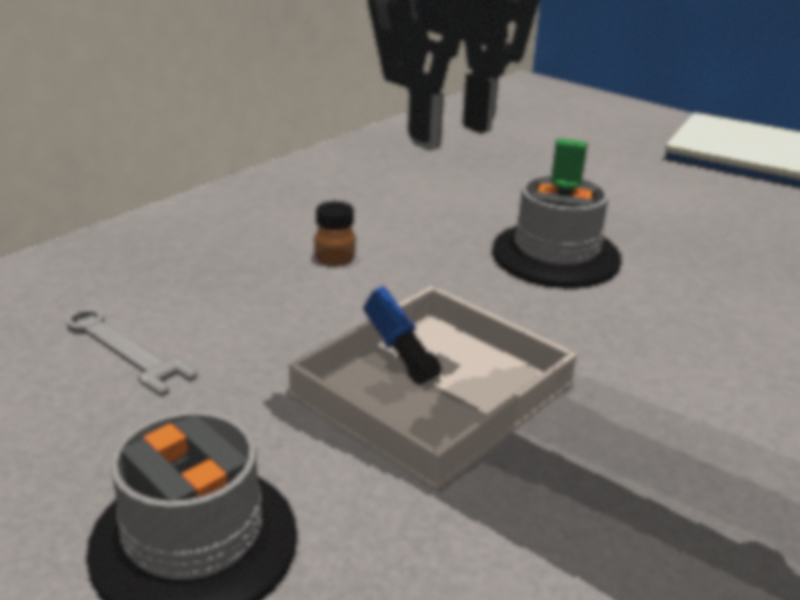

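The bung toppled towards the far wall (tab at (388,315), foot at (425,368)) and may be leaning on the rim. I'll measure it.

```bash
python3 -m inch '[0,0,20,0,0,0, 0,0,20,0,0,0, 0,0,20,0,0,0, 0,0,20,0,0,0]'
python3 - <<'E'
from h import *
from cell import state
i=cams.camera_info('wrist');w,dw=cams.capture('wrist');
j=cams.camera_info('top');a,d=cams.capture('top')
for n,i,a,d in(('w',i,w,dw),('t',j,a,d)):
  m=masks(a)['blue'];P=pts(i,d,m)
  P=P[(abs(P[:,0]-.52)<.12)&(abs(P[:,1])<.12)]
  if len(P)<10: print(n,'none');continue
  print(n,len(P),P.mean(0),P.min(0),P.max(0),cv2.minAreaRect((P[:,:2]*1000).astype('float32')))
  u,s,v=np.linalg.svd(P-P.mean(0),full_matrices=0);print(v[0],v[2])
cv2.imwrite('pics/8.png',np.hstack([cv2.resize(w,(400,300)),cv2.resize(a[200:320,250:410],(400,300))]))
E
```

```text
time_s: 13.98
ee_pos: [0.4932, -0.0094, 0.2403]
eef_rot: [-3.142, 0.001, -0.105]
force: [-0.1, 0.4, 0.5]
grip_width: 0.0426
w 1249 [ 0.54787036 -0.01721275  0.05048268] [ 0.52550149 -0.02885489  0.02349618] [ 0.57498318 -0.00242391  0.06496049] ((550.3182983398438, -17.156558990478516), (26.60392189025879, 48.82205581665039), 83.65213775634766)
[-0.89561601  0.10829934 -0.43144318] [ 0.14393536  0.98828677 -0.05071355]
t none
```

View pics/8.png

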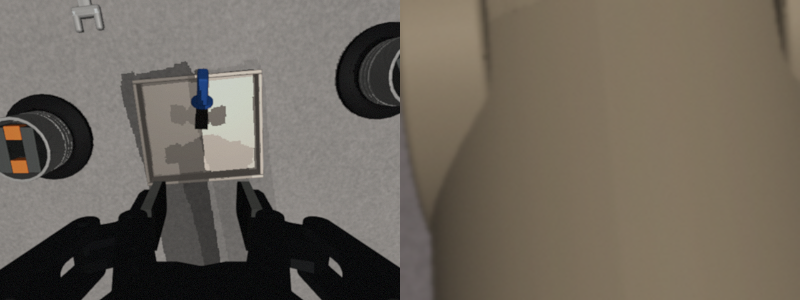

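The wrist view (left half) confirms it leans on the far wall with the tab over the rim at (203,75). That counts as neither standing nor lying, so I'll regrasp the tab and bring it back about 50 mm towards the middle to lie flat. The top view is blocked by the arm.

```bash
python3 -m inch '[30,-4,0,0,0,0, 60,-8,-20,0,0,0, 60,-8,-70,0,0,0, 60,-8,-120,0,0,0, 60,-8,-160,0,0,0, 60,-8,-180,0,0,0, 60,-8,-187,0,0,0, 60,-8,-187,0,0,0, 60,-8,-187,0,0,0]'
python3 -m inch '[0,0,0,0,0,0, 0,0,0,0,0,0, 0,0,0,0,0,0, 0,0,0,0,0,0, 0,0,0,0,0,0]' 0 50
python3 -m inch '[0,0,10,0,0,0, 0,0,25,0,0,0, -15,2,30,0,0,0, -30,3,30,0,0,0, -50,5,30,0,0,0, -50,5,20,0,0,0, -50,5,8,0,0,0, -50,5,3,0,0,0, -50,5,2,0,0,0, -50,5,2,0,0,0]'
```

```text
time_s: 15.2
ee_pos: [0.5545, -0.0174, 0.0555]
eef_rot: [-3.141, -0.002, -0.105]
force: [-0.6, -0.8, -0.5]
grip_width: 0.0426
time_s: 15.82
ee_pos: [0.5541, -0.0175, 0.0549]
eef_rot: [-3.141, -0.001, -0.105]
force: [-0.2, -0.7, 5.5]
grip_width: 0.0128
time_s: 17.08
ee_pos: [0.5038, -0.0124, 0.0562]
eef_rot: [-3.141, 0.0, -0.105]
force: [0.8, 0.3, -1.4]
grip_width: 0.0128
```

```bash
python3 -m inch '[0,0,0,0,0,0, 0,0,0,0,0,0, 0,0,0,0,0,0, 0,0,0,0,0,0, 0,0,0,0,0,0]' 0.55
python3 -m inch '[0,0,10,0,0,0, 0,0,30,0,0,0, 0,0,60,0,0,0, 0,0,100,0,0,0, 0,0,150,0,0,0, 0,0,150,0,0,0, 0,0,150,0,0,0, 0,0,150,0,0,0, 0,0,150,0,0,0]'
python3 - <<'E'
from h import *
i=cams.camera_info('wrist');w,dw=cams.capture('wrist');a,d=cams.capture('side')
P=pts(i,dw,masks(w)['blue']);print(len(P),P.mean(0),P.min(0),P.max(0))
cv2.imwrite('pics/9.png',np.hstack([cv2.resize(w,(400,300)),cv2.resize(a[130:400,130:490],(400,300))]))
E
```

```text
time_s: 17.7
ee_pos: [0.5036, -0.0124, 0.0563]
eef_rot: [-3.141, -0.0, -0.105]
force: [-0.1, 0.5, -0.2]
grip_width: 0.0469
time_s: 18.82
ee_pos: [0.503, -0.0124, 0.2053]
eef_rot: [-3.141, 0.002, -0.105]
force: [0.1, -0.3, 0.0]
grip_width: 0.0467
745 [ 0.51590638 -0.01450528  0.03373065] [ 0.49206691 -0.02517832  0.02378236] [0.53420864 0.00098255 0.03658449]
```

View pics/9.png

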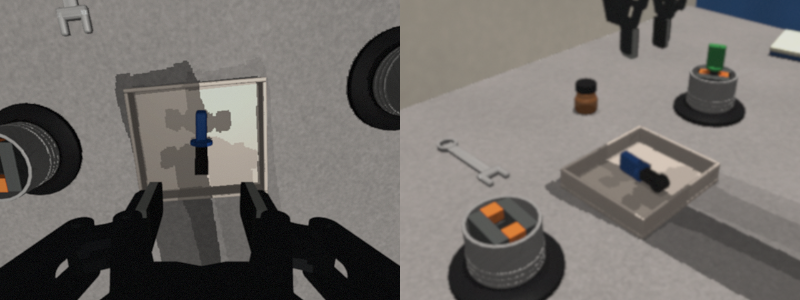

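The bung now lies flat in the tray (wrist half (202,140)), inside all the walls with its top at about 36 mm. The green bung is still seated (side half (716,55)) and the gripper is clear.

```bash
python3 -c "
from cell import *;print(workorder.finish_job())"
```

```text
the job is handed in; nothing more can be done
None
```

The blue bung is out of its port and lying flat in the white tray, and I handed the job in at about 19 s.

- **Rocking and pull:** I gripped the tab and rocked the tool about 18.5° away from the robot, then about 18.5° back towards it. After setting it upright, a test pull came free with only about 1.4 N at the wrist, and I lifted it straight out.
- **One thing to mend:** When I first stood it in the tray, it toppled and leaned on the far wall with the tab over the rim. I picked it up again by the tab and laid it down about 50 mm nearer the middle.
- **Last checks:** The wrist view shows the bung well inside the walls, with its top at about 36 mm. The side view shows the green bung still seated in its port. The gripper was open and about 150 mm above where it let go, and the force readings printed along the way stayed below about 10 N.
- **Not checked:** I did not get a last top view, because the arm blocked that camera when I tried it. I also did not measure the bung's own tilt while rocking; the angles above are the tool's.

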